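# Sort the polished terrazzo samples into their trays

## Robot

A 6-joint arm with a two-finger parallel gripper is mounted at the origin on the work surface. World frame = base frame: x ahead of the robot, y to its left, z up, the work surface at z = 0. Lengths are in m, angles in rad, forces in N, time in s.
With the tool pointing down it reaches from about 0.35 to 0.975 m from the base axis. Payload 4.9 kg.
Tool frame: the origin (TCP) lies midway between the tips of the shut fingers; the grasp point (between the pads) lies 19 mm behind it; z points along the fingers, y is the line along which they close (so a half turn about z gives the same grasp; the last joint's range is limited). The gripper opens to 85 mm and grips with 20 to 120 N. Pads are 22 mm wide; open, the fingers measure 114 mm over their backs; the gripper's body (76 mm by 85 mm) begins 54 mm behind the grasp point. The pads swing forward as they close: fully open they stand 13 mm farther back than shut.
Start: joints at [1.203, 0.053, 1.613, -0, 1.476, -0.119], TCP at [0.154, 0.606, 0.204] pointing down, gripper open.
Joint ranges: [-3.01, 3.01], [-1.01, 2.22], [0.06, 2.58], [-1.02, 4.17], [0.09, 2.62], [-3.14, 3.14]. Speed limits (rad/s): [2.57, 2.57, 3.14, 3.14, 3.14, 3.14].

## Interface

Orientations are given as a unit quaternion [w, x, y, z].
In Python, from plant import manip gives the robot as it stands.
- The arm moves only by the tool move_arm, never from a script. Its argument "increments" is one flat list of numbers, 5 for each row, row after row: the shift along the tool's x, y, z in mm, then the turn about the tool's z in rad, then the opening, from 0 (shut) to 1 (fully open). In form: [tx, ty, tz, spin, jaw, tx, ty, tz, spin, jaw, ...]. A call has 1 to 8 rows; each row shifts and turns the commanded pose from where the row before left it, along the tool's axes as they then stand; what a row does not reach is not made up. A row lasts 1/12 s, in which the tool goes at most 41.7 mm and 7.16 degrees, less where a joint would pass 70% of its speed; a pose out of reach is approached as far as the arm can. A call with a gripper value outside its range is refused whole. The fingers move at their own pace and stop on an object; the grip force is fixed at half the most. Time passes only in rows, so rows that do not move let the fingers close. It gives the time, the measured TCP pose, the force, the opening and the grip force at its end, in the units of the state.
- manip.state(): the state, without advancing time (a new reading comes with each control period).
- manip.grab_frame(name): name is "scene" or "top"; returns a dict with "image" (480x640x3 uint8, blue, green, red), "fov_y" (degrees; the focal length in pixels is half the picture's height over the tangent of half this angle, whatever the lens; pixels are square), "cx", "cy" (the principal point, pixels), "eye" and "rotation" of the camera in the world. Camera axes: x right, y down, z forward; pixel columns grow to the right and rows downward; lengths in m; the calibration is good to about 2 mm. A picture is of the moment at which its call begins. There is no depth.
- manip.job_done(): hands the job in; it is judged then, once.
The state is a dict: "time": time; "joint_pos": joint angles; "joint_vel": joint speeds; "joint_efforts": joint torques, N m; "tool_pos": TCP position; "tool_rot": TCP orientation; "contact_force": force on the tool from outside, world axes, zero at the start; "ft_torque": the same for the moment, N m; "gripper_width": opening from 0.0 (shut) to 1.0 (fully open); "grasp_force": force on a finger pad.
Only numpy, scipy, OpenCV 4.12 (cv2) and the standard library are available. Lean on these libraries where they do the work, as an engineer would, in place of code of your own. Each camera call takes 0.05 s, during which the arm holds its last target. There are 200 camera calls.

## Task

Sort the five terrazzo samples on the bench into the plywood trays: one round core standing in each ring of the tray with two rings, one square tile lying in each bay of the tray with two square bays, and the round-topped bar lying lengthwise in the long single-bay tray. Each sample must sit flat on its tray's floor, the same way up as it is now, with nothing resting on a rim. Leave the grinder and the spare pad where they are.

Things in the scene. Friction and masses are not known exactly. Their poses are not given: they have to be found in the camera images.
- core_a: polished terrazzo core: an upright round cylinder, 40 mm diameter, 60 mm tall, standing on its sawn end; about 0.18 kg; one of two alike. Origin: centre of its underside; z up along its axis
- core_b: polished terrazzo core: an upright round cylinder, 40 mm diameter, 60 mm tall, standing on its sawn end; about 0.18 kg; one of two alike. Origin: centre of its underside; z up along its axis
- tile_a: polished square terrazzo tile sample, 50 x 50 mm and 24 mm thick, lying flat; about 0.14 kg; one of two alike. Origin: centre of its underside; x and y along its sides, z up
- tile_b: polished square terrazzo tile sample, 50 x 50 mm and 24 mm thick, lying flat; about 0.14 kg; one of two alike. Origin: centre of its underside; x and y along its sides, z up
- bar: terrazzo edging bar, 110 mm long (its x), 32 mm wide (its y), 36 mm tall: upright sides for the lowest 20 mm, then a half-round top of 16 mm radius; about 0.24 kg. Lies on its flat underside. Origin: centre of the underside; z up
- round_tray: plywood tray with two raised rings, fixed to the bench: base plate 172 x 90 mm (x, y), 6 mm thick; the rings are centred at x = +42 and -42 mm, y = 0, inner diameter 64 mm, outer 76 mm, and rise 10 mm above the plate, on which the cores stand (plate top at z = 6 mm, ring tops at z = 16 mm). Origin: centre of its underside; x along the long side, z up
- square_tray: plywood tray with two square bays side by side, fixed to the bench: 166 x 86 mm (x, y); bays centred at x = +40 and -40 mm, y = 0, each 74 x 74 mm inside, with rims and a divider 6 mm thick; floor at z = 6 mm, rims and divider top at z = 14 mm. Origin: centre of its underside; x along the long side, z up
- long_tray: plywood tray with one long bay, fixed to the bench: 146 x 68 mm outside (x, y), bay 134 x 56 mm inside, centred on the origin, rims 6 mm thick; floor at z = 6 mm, rim top at z = 16 mm. Origin: centre of its underside; x along the long side, z up
- grinder: bystander, loose: black and red angle grinder, about 250 mm long (its x, disc end at +x), 75 mm tall, 105 mm disc on the underside, side handle to +y reaching 104 mm; 1.8 kg. Origin: on the bench under the tail end of its body, 198 mm behind the disc's centre; x from tail to disc
- spare_pad: bystander, loose: black rubber backing pad lying flat, 110 mm diameter, 12 mm thick at its edge, with a hub 36 mm wide rising to 26 mm. Origin: centre of its underside
There are look-alikes about, which are no part of the job. What is shaped like the core_b but yellow is not meant.

How it is judged:
At the end, for the whole second after the job is handed in: A core in each ring, a tile in each square bay, the bar in the long tray: each within 14 mm (tray x, y) of its bay's centre, underside 2 to 10 mm above the tray's underside, tilt under 0.12 rad, slower than 0.02 m/s; grinder and spare pad within 20 mm of their start (((x of core_a in the frame of round_tray between 0.028 and 0.056 m and y of core_a in the frame of round_tray between -0.014 and 0.014 m and z of core_a in the frame of round_tray between 0.002 and 0.01 m and angle between each of core_a, core_b's own z axis and vertical below 0.12 rad and linear speed of each of core_a, core_b below 0.02 m/s and x of core_b in the frame of round_tray between -0.056 and -0.028 m and y of core_b in the frame of round_tray between -0.014 and 0.014 m and z of core_b in the frame of round_tray between 0.002 and 0.01 m) or (x of core_a in the frame of round_tray between -0.056 and -0.028 m and y of core_a in the frame of round_tray between -0.014 and 0.014 m and z of core_a in the frame of round_tray between 0.002 and 0.01 m and angle between each of core_a, core_b's own z axis and vertical below 0.12 rad and linear speed of each of core_a, core_b below 0.02 m/s and x of core_b in the frame of round_tray between 0.028 and 0.056 m and y of core_b in the frame of round_tray between -0.014 and 0.014 m and z of core_b in the frame of round_tray between 0.002 and 0.01 m)) and ((x of tile_a in the frame of square_tray between 0.026 and 0.054 m and y of tile_a in the frame of square_tray between -0.014 and 0.014 m and z of tile_a in the frame of square_tray between 0.002 and 0.01 m and angle between each of tile_a, tile_b's own z axis and vertical below 0.12 rad and linear speed of each of tile_a, tile_b below 0.02 m/s and x of tile_b in the frame of square_tray between -0.054 and -0.026 m and y of tile_b in the frame of square_tray between -0.014 and 0.014 m and z of tile_b in the frame of square_tray between 0.002 and 0.01 m) or (x of tile_a in the frame of square_tray between -0.054 and -0.026 m and y of tile_a in the frame of square_tray between -0.014 and 0.014 m and z of tile_a in the frame of square_tray between 0.002 and 0.01 m and angle between each of tile_a, tile_b's own z axis and vertical below 0.12 rad and linear speed of each of tile_a, tile_b below 0.02 m/s and x of tile_b in the frame of square_tray between 0.026 and 0.054 m and y of tile_b in the frame of square_tray between -0.014 and 0.014 m and z of tile_b in the frame of square_tray between 0.002 and 0.01 m)) and x of bar in the frame of long_tray between -0.014 and 0.014 m and y of bar in the frame of long_tray between -0.014 and 0.014 m and z of bar in the frame of long_tray between 0.002 and 0.01 m and angle between bar's own z axis and vertical below 0.12 rad and linear speed of bar below 0.02 m/s and distance of each of grinder, spare_pad from where it was at the start of the episode below 0.02 m); the robot touches nothing.
It fails at once if the grinder or the spare pad was shifted by more than 30 mm (distance of any of grinder, spare_pad from where it was at the start of the episode above 0.03 m).
It also fails if it takes over 115 s, if anything falls off the work surface, if the arm or the gripper's body presses on something with over 40 N, if the wrist force passes 120 N, or if a joint passes its speed limit or range.

## Working session

There is one attempt and no reset: what is moved stays moved. The work goes in short steps, Python scripts to look and compute and a tool call to move; the robot and the scene stay as the last step left them, time stands still between calls to the robot, and variables do not carry over. Pictures are saved under pics/ and viewed, at most 14 in all, crops included, and the job is handed in when it is done.

Besides the shell and the picture viewer there is one more tool, called after "Call:" as name(argument=value, ...), one argument or row to a line, values as JSON. move_arm: Moves the arm, as the interface text tells. Its arguments: {"type":"object","properties":{"increments":{"type":"array"}},"required":["increments"]}

```bash
mkdir -p pics; cat > h.py <<'E'
import numpy as np, cv2
from plant import manip
def grab(n,f):
    d=manip.grab_frame(n); cv2.imwrite('pics/'+f,d['image']); 
    import pickle; pickle.dump(d,open(f'/tmp/{n}.pkl','wb')); return d
def ray(d,u,v,z):
    f=d['image'].shape[0]/2/np.tan(np.radians(d['fov_y'])/2)
    R=np.array(d['rotation']); 
    if R.shape!=(3,3):
        from scipy.spatial.transform import Rotation as Ro
        R=Ro.from_quat(np.roll(R,-1)).as_matrix()
    e=np.array(d['eye']); r=R@np.array([(u-d['cx'])/f,(v-d['cy'])/f,1])
    return (e+r*(z-e[2])/r[2])
E
python3 - <<'E'
from h import *
for n in('top','scene'):
    d=grab(n,n+'0.png'); print({k:v for k,v in d.items() if k!='image'})
print(manip.state())
E
```

```text
{'fov_y': 51.47981661502495, 'cx': 322.12544657782513, 'cy': 231.045978913194, 'eye': array([0.38866382, 0.00280713, 0.95705019]), 'rotation': array([-0.04959979,  0.71030469, -0.6988434 ,  0.06800741])}
{'fov_y': 51.07357374988009, 'cx': 321.8374824400523, 'cy': 232.43028319453896, 'eye': array([1.00074648, 0.03937794, 0.74467589]), 'rotation': array([-0.19382543,  0.66195807,  0.694712  , -0.20400598])}
{'time': 0.1, 'joint_pos': array([ 1.20294705e+00,  5.32951116e-02,  1.61416696e+00, -1.67908468e-05,
        1.47601359e+00, -1.19000302e-01]), 'joint_vel': array([-0.00075127, -0.00077048, -0.0028549 , -0.00097193, -0.00131984,
        0.00108588]), 'joint_efforts': array([ 4.57820875e-06, -3.94902313e+01, -3.71362531e+01, -5.86515898e-05,
        3.86820422e-03, -3.45547335e-05]), 'tool_pos': array([0.1537092 , 0.60516037, 0.20257724]), 'tool_rot': array([-2.18817120e-04,  1.24102840e-01,  9.92268914e-01, -9.15757166e-04]), 'contact_force': array([-0.06411757, -0.28044603,  1.10190989]), 'ft_torque': array([ 0.00627971,  0.00503963, -0.01651261]), 'grasp_force': 0.0, 'gripper_width': 0.9942772099753091}
```

View pics/top0.png

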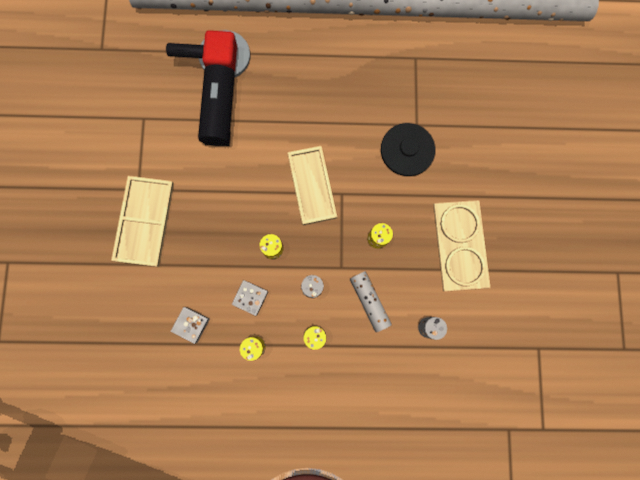

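View pics/scene0.png

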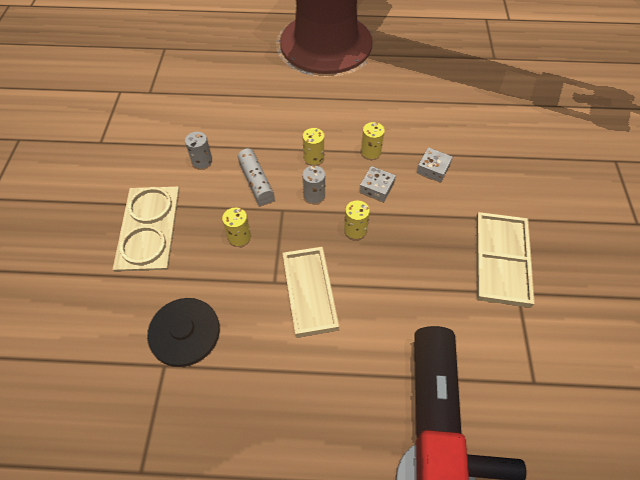

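```bash
python3 - <<'E'
import cv2
a=cv2.imread('pics/top0.png')
def crop(im,x,y,w,h,s,f):
    c=cv2.resize(im[y:y+h,x:x+w],None,fx=s,fy=s,interpolation=cv2.INTER_CUBIC)
    for i in range(0,w,20):
        cv2.line(c,(i*s,0),(i*s,6 if i%100 else 14),(255,255,0),1); cv2.putText(c,str(x+i),(i*s,16),0,.33,(255,255,255),1)
    for i in range(0,h,20):
        cv2.line(c,(0,i*s),(6,i*s),(255,255,0),1); cv2.putText(c,str(y+i),(0,i*s+4),0,.33,(255,255,255),1)
    cv2.imwrite('pics/'+f,c)
crop(a,160,220,200,150,4,'c1.png')
crop(a,300,190,200,150,4,'c2.png')
crop(a,100,130,260,150,3,'c3.png')
E
```

```text
(no output)
```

View pics/c1.png

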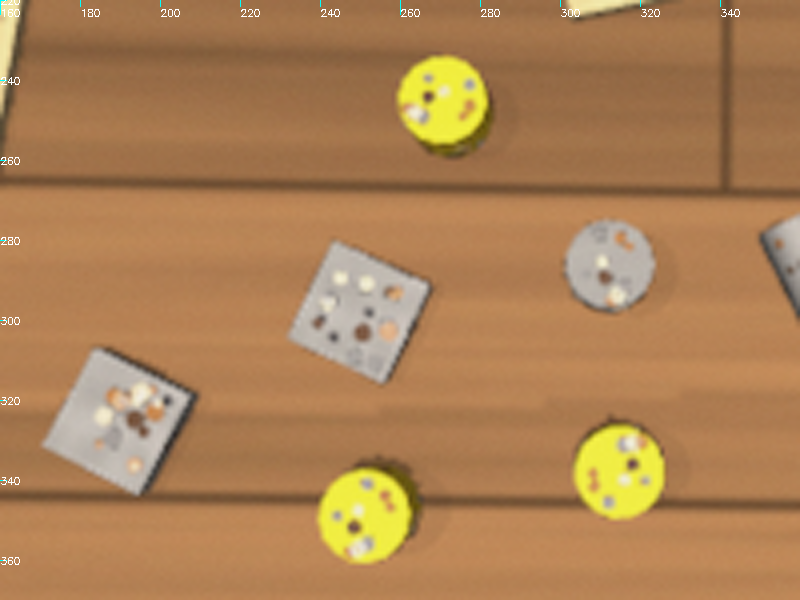

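View pics/c2.png

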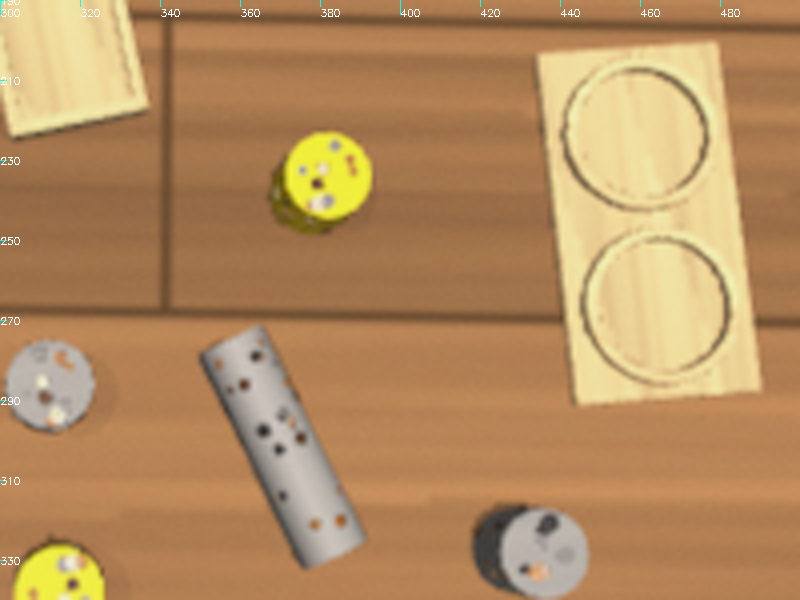

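View pics/c3.png

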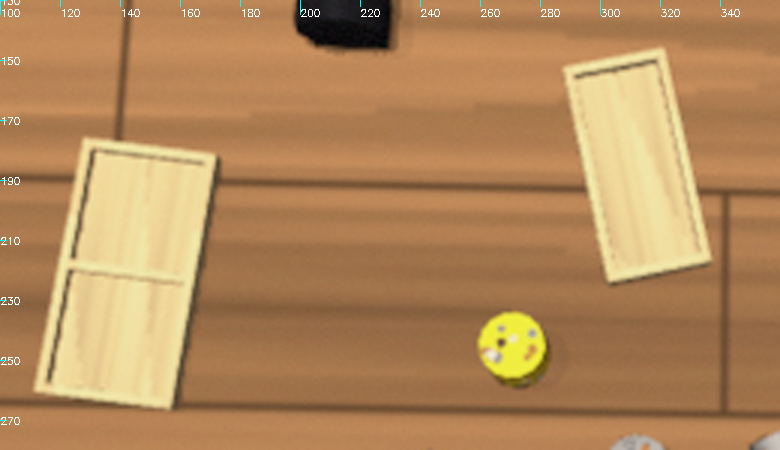

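```bash
cat > loc.py <<'E'
from h import *
import pickle
d=pickle.load(open('/tmp/top.pkl','rb'))
C={1:(160,220,4),2:(300,190,4),3:(100,130,3)}
def P(c,u,v,z):
    x,y,s=C[c]; return ray(d,x+(u+.5)/s-.5,y+(v+.5)/s-.5,z)[:2]
def quad(n,c,pts,z):
    q=np.array([P(c,u,v,z) for u,v in pts]); e=np.roll(q,-1,0)-q
    # edges a: 0->1 & 3->2, b: 1->2
    L=np.hypot(*e.T); a=(e[1]-e[3])
    print(n,'c',(q.mean(0)*1e3).round(1),'sides',(L*1e3).round(1),'yaw edge01',np.degrees(np.arctan2(*(e[0]-e[2])[::-1])).round(1),'yaw edge12',np.degrees(np.arctan2(a[1],a[0])).round(1))
quad('tileL',1,[(98,347),(198,395),(142,495),(42,446)],.012)
quad('tileR',1,[(335,240),(433,287),(386,384),(288,338)],.012)
quad('bar',2,[(202,353),(264,326),(366,541),(305,569)],.016)
quad('round',2,[(537,54),(717,42),(762,390),(577,405)],.006)
quad('long',3,[(563,67),(664,48),(711,261),(609,283)],.016)
quad('square',3,[(84,138),(217,155),(173,409),(34,391)],.014)
for n,c,u,v,z in[('core1',1,610,266,.06),('core2',2,545,553,.06),('ye1',1,442,100,.06),('ye2',1,365,515,.06),('ye3',1,620,471,.06),('ye4',2,328,176,.06),('ring1',2,635,134,.014),('ring2',2,656,308,.014)]:
    print(n,(P(c,u,v,z)*1e3).round(1))
s=pickle.load(open('/tmp/scene.pkl','rb'))
for n,u,v,z in[('core1',314,173,.06),('core2',197,138,.06),('ye1',357,209,.06),('ye4',236,215,.06),('ring1',144,245,.014),('ring2',151,206,.014),('tileR',378,183,.012),('tileL',435,164,.012),('long',310.5,290,.016),('sq',505,257,.014)]:
    print('scene',n,(ray(s,u,v,z)[:2]*1e3).round(1))
print(d['eye'])
E
python3 loc.py
```

```text
tileL c [367.1 222.4] sides [52.1 51.3 51.8 51. ] yaw edge01 -114.4 yaw edge12 153.1
tileR c [418.6 113.3] sides [51.4 49.7 50.8 50.2] yaw edge01 -114.2 yaw edge12 156.1
bar c [ 415.1 -113.6] sides [ 32.2 110.4  31.5 110.7] yaw edge01 -65.5 yaw edge12 -154.2
round c [ 526.9 -292.6] sides [ 90.  171.5  90.  172.2] yaw edge01 -84.8 yaw edge12 -174.9
long c [6.393e+02 6.000e-01] sides [ 67.6 145.8  67.1 147.1] yaw edge01 -77.1 yaw edge12 -167.1
square c [562.1 323.4] sides [ 86.4 165.6  87.7 165.4] yaw edge01 -96.4 yaw edge12 173.9
core1 [439.2  -3. ]
core2 [ 368.6 -224.7]
ye1 [512.9  74.5]
ye2 [329.  102.3]
ye3 [349.2  -9. ]
ye4 [ 536.9 -128.7]
ring1 [ 567.9 -285.1]
ring2 [ 483.4 -292.5]
scene core1 [439.   -2.2]
scene core2 [ 366.5 -222.2]
scene ye1 [512.7  73.9]
scene ye4 [ 534.5 -126.2]
scene ring1 [ 572.4 -284.9]
scene ring2 [ 491. -292.]
scene tileR [417.7 114.5]
scene tileL [366.7 223.1]
scene long [644.3   3.3]
scene sq [566.6 324.9]
[0.38866382 0.00280713 0.95705019]
```

```bash
cat > go.py <<'E'
import sys; from h import *
from scipy.spatial.transform import Rotation as Ro
s=manip.state(); p=np.array(s['tool_pos'])*1e3; R=Ro.from_quat(np.roll(s['tool_rot'],-1)).as_matrix()
al=np.degrees(np.arctan2(R[1,1],R[0,1]))
print('t',round(s['time'],2),'pos',p.round(1),'alpha',al.round(1),'w',round(s['gripper_width'],3),'gf',round(float(s['grasp_force']),1),'F',np.round(s['contact_force'],1),'j6',round(s['joint_pos'][5],2))
a=list(map(float,sys.argv[1:]))
for i in range(0,len(a),4):
    q=np.array(a[i:i+3]); D=R.T@(q-p); da=(a[i+3]-al+90)%180-90
    print('d_tool',D.round(1),'spin',round(-np.radians(da),3),'rows',round(np.linalg.norm(D)/40,1),abs(da)/7)
    p=q; al+=da; c,t=np.cos(np.radians(-da)),np.sin(np.radians(-da)); R=R@np.array([[c,-t,0],[t,c,0],[0,0,1]])
E
python3 go.py 367 222.5 70 65 367 222.5 9 65
```

```text
t 0.1 pos [153.7 605.2 202.6] alpha 75.7 w 0.994 gf 0.0 F [-0.1 -0.3  1.1] j6 -0.12
d_tool [-301.  -318.1  133.1] spin 0.187 rows 11.4 1.5345867055814892
d_tool [ 0.   0.1 61. ] spin -0.0 rows 1.5 0.0
```

Call:
move_arm(
  increments=[-25,-26.5,6,0,1,-25,-26.5,6,0,1,-25,-26.5,6,0,1,-25,-26.5,6,0,1,-25,-26.5,6,0,1,-25,-26.5,6,0,1,-25,-26.5,6,0,1,-25,-26.5,6,0,1],
)

```text
time: 0.77
tool_pos: [0.2957, 0.3493, 0.1549]
tool_rot: [-0.0, 0.124, 0.992, -0.0]
contact_force: [0.4, 0.8, 0.8]
gripper_width: 0.997
grasp_force: 0.0
```

Call:
move_arm(
  increments=[-25,-26.5,6,0,1,-25,-26.5,6,0,1,-25,-26.5,6,0,1,-25,-26.5,6,0,1,0,0,30,0.093,1,0,0,30,0.093,1,0,0,0,0,1],
)

```text
time: 1.35
tool_pos: [0.362, 0.221, 0.0655]
tool_rot: [-0.005, 0.217, 0.976, -0.003]
contact_force: [-1.6, -0.2, -0.6]
gripper_width: 0.996
grasp_force: 0.0
```

```bash
python3 go.py 367 222.5 9 65
```

```text
t 1.35 pos [362.  221.   65.5] alpha 64.9 w 0.996 gf 0.0 F [-1.6 -0.2 -0.6] j6 -0.76
d_tool [-4.4  4.  56.4] spin -0.002 rows 1.4 0.016772103564440904
```

Call:
move_arm(
  increments=[0,0,25,0,1,0,0,20,0,1,0,0,0,0,1,0,0,0,0,1],
)

```text
time: 1.68
tool_pos: [0.3656, 0.2237, 0.0267]
tool_rot: [-0.001, 0.215, 0.977, -0.001]
contact_force: [0.2, 1.3, 0.7]
gripper_width: 1.001
grasp_force: 0.0
```

```bash
python3 go.py 367 222.5 9 65
```

```text
t 1.68 pos [365.6 223.7  26.7] alpha 65.2 w 1.001 gf 0.0 F [0.2 1.3 0.7] j6 -0.76
d_tool [-1.8 -0.5 17.7] spin 0.004 rows 0.4 0.031465210438499626
```

Call:
move_arm(
  increments=[-1,0,16,0,1,0,0,0,0,0.3,0,0,0,0,0.3,0,0,0,0,0.3,0,0,0,0,0.3,0,0,0,0,0.3,0,0,0,0,0.3,0,0,0,0,0.3],
)

```text
time: 2.35
tool_pos: [0.3675, 0.2233, 0.0111]
tool_rot: [0.0, 0.216, 0.976, 0.0]
contact_force: [0.3, 0.2, 0.8]
gripper_width: 0.3
grasp_force: 0.0
```

```bash
python3 go.py 367 222.5 100 65 602 319 100 83.9 602 319 17 83.9
```

```text
t 2.35 pos [367.5 223.3  11.1] alpha 65.1 w 0.3 gf 0.0 F [0.3 0.2 0.8] j6 -0.76
d_tool [  0.1  -0.9 -88.9] spin 0.002 rows 2.2 0.013211555330229885
d_tool [-172.2  186.8    0.2] spin -0.33 rows 6.4 2.7000000000000006
d_tool [ 0.1 -0.  83. ] spin -0.0 rows 2.1 0.0
```

```bash
python3 - <<'E'
from h import *
d=grab('scene','s1.png');e=grab('top','t1.png')
a=cv2.resize(d['image'][100:250,340:540],None,fx=4,fy=4,interpolation=2)
b=cv2.resize(e['image'][250:400,100:300],None,fx=4,fy=4,interpolation=2)
c=np.hstack([a,b]);cv2.imwrite('pics/m1.png',cv2.resize(c,(800,300)))
E
```

```text
(no output)
```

View pics/m1.png

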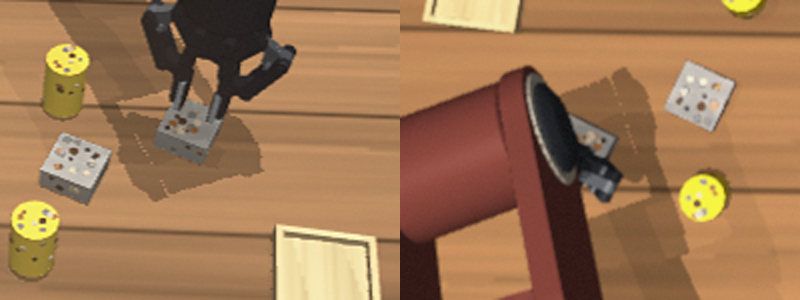

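```bash
python3 - <<'E'
import cv2
d=cv2.imread('pics/s1.png')
cv2.imwrite('pics/m2.png',cv2.resize(d[95:185,390:500],None,fx=6,fy=6,interpolation=2))
E
```

```text
(no output)
```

View pics/m2.png

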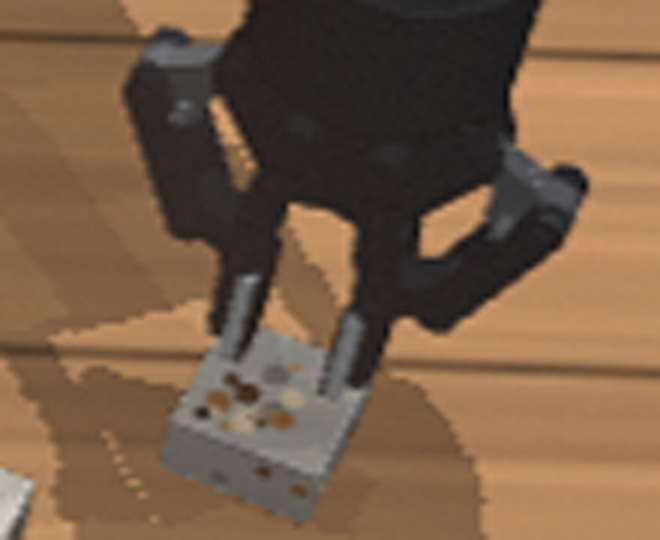

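Call:
move_arm(
  increments=[0,0,-30,0,0.3,0,0,0,0,0.3,0,0,0,0,0.59,0,0,0,0,0.59,0,0,0,0,0.59,0,0,0,0,0.59],
)

```text
time: 2.95
tool_pos: [0.3665, 0.2229, 0.0397]
tool_rot: [-0.001, 0.216, 0.976, -0.001]
contact_force: [0.2, 1.2, 0.1]
gripper_width: 0.586
grasp_force: 0.0
```

```bash
python3 go.py; python3 - <<'E'
from h import *
d=grab('scene','s2.png');
cv2.imwrite('pics/m3.png',cv2.resize(d['image'][75:185,380:510],None,fx=6,fy=5,interpolation=2))
E
```

```text
t 2.95 pos [366.5 222.9  39.7] alpha 65.1 w 0.586 gf 0.0 F [0.2 1.2 0.1] j6 -0.76
```

View pics/m3.png

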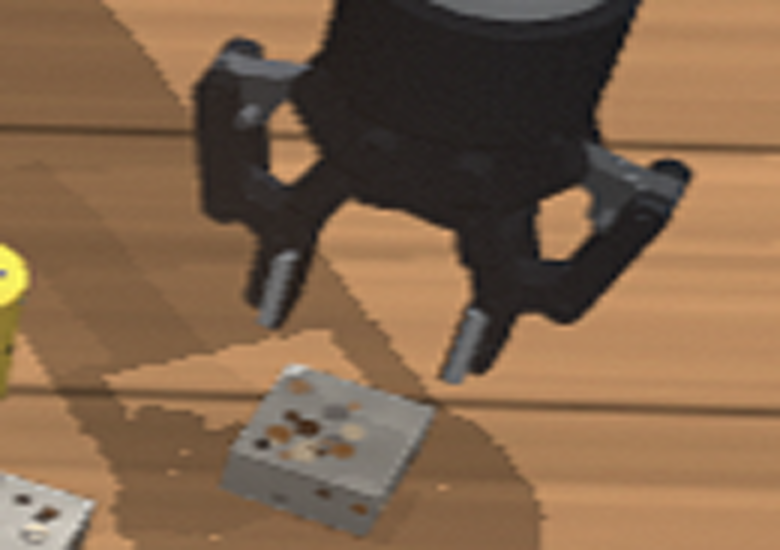

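```bash
python3 - <<'E'
from h import *
import pickle
s=manip.grab_frame('scene')
for z in(.03,.04,.05,.06,.07,.08): print(z,[(ray(s,*q,z)[:2]*1e3).round(1) for q in((425,139.4),(455.3,151),(440.2,145.2))])
q=[(ray(s,380+u/6,75+v/5,.024)[:2]*1e3).round(1) for u,v in((290,368),(435,410),(362,495),(235,450))];print(q,np.mean(q,0))
E
```

```text
0.03 [array([321.5, 203.9]), array([348.4, 259.2]), array([335. , 231.9])]
0.04 [array([331. , 201.6]), array([357.5, 256.1]), array([344.3, 229.2])]
0.05 [array([340.5, 199.3]), array([366.6, 253. ]), array([353.7, 226.5])]
0.06 [array([350., 197.]), array([375.7, 249.9]), array([363. , 223.8])]
0.07 [array([359.5, 194.7]), array([384.9, 246.9]), array([372.3, 221.1])]
0.08 [array([369. , 192.4]), array([394. , 243.8]), array([381.6, 218.4])]
[array([339.2, 210.2]), array([358.2, 254.3]), array([400.7, 228.2]), array([380.9, 190.4])] [369.75  220.775]
```

Call:
move_arm(
  increments=[0,0,0,0,0.8,0,0,15,0,0.8,0,0,15,0,0.8,0,0,6,0,0.8,0,0,0,0,0.8,0,0,0,0,0.8,0,0,0,0,0.8],
)

```text
time: 3.63
tool_pos: [0.3678, 0.2235, 0.0054]
tool_rot: [0.0, 0.216, 0.976, 0.0]
contact_force: [-0.1, 0.0, 0.0]
gripper_width: 0.798
grasp_force: 0.0
```

```bash
python3 go.py; python3 - <<'E'
from h import *
d=grab('scene','s3.png');
cv2.imwrite('pics/m4.png',cv2.resize(d['image'][85:185,390:500],None,fx=6,fy=6,interpolation=2))
E
```

```text
t 3.63 pos [367.8 223.5   5.4] alpha 65.1 w 0.798 gf 0.0 F [-0.1  0.   0. ] j6 -0.76
```

View pics/m4.png

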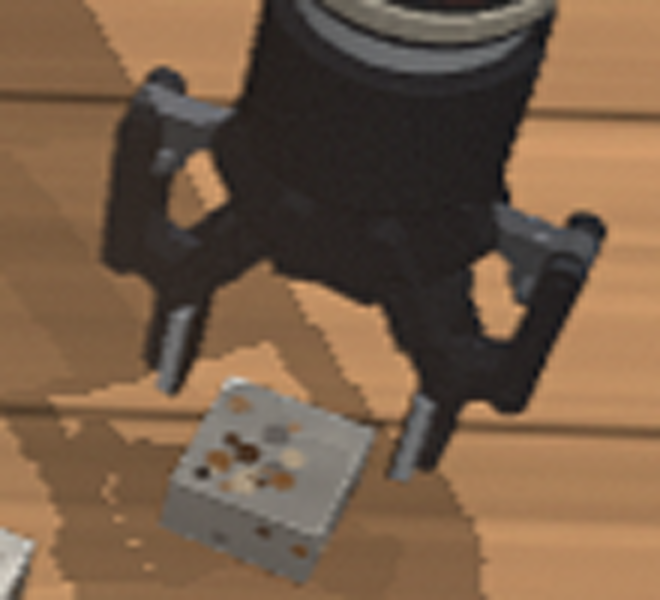

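```bash
python3 - <<'E'
from h import *
s=manip.grab_frame('scene')
for z in(.01,.02,.03,.04,.05): 
  a,b,m=[(ray(s,*q,z)[:2]*1e3).round(1) for q in((418.3,150),(457,164.7),(437.7,157.3))]; print(z,a,b,m,np.hypot(*(a-b)),np.degrees(np.arctan2(*(b-a)[::-1])))
st=manip.state();print(st['joint_pos'])
E
```

```text
0.01 [330.9 193.8] [364.7 265.3] [347.9 230. ] 79.08659810612669 64.69862137458027
0.02 [340.1 191.7] [373.4 262.2] [356.8 227.4] 77.96883992980784 64.71674033530485
0.03 [349.2 189.6] [382.  259.1] [365.6 224.8] 76.85108977756923 64.73538635542606
0.04 [358.3 187.5] [390.7 256.1] [374.5 222.2] 75.86646162831111 64.71848384447426
0.05 [367.4 185.4] [399.3 253. ] [383.4 219.6] 74.74871236349159 64.73768037290372
[ 3.72638437e-01 -2.13540979e-01  2.21575653e+00 -1.47409388e-05
  1.13761735e+00 -7.63340398e-01]
```

Call:
move_arm(
  increments=[0,0,6,0,0.8,0,0,6,0,0.8,0,0,0,0,0.8,0,0,0,0,0.8,0,0,0,0,0.5,0,0,0,0,0.5,0,0,0,0,0.5,0,0,0,0,0.5],
)

```text
time: 4.4
tool_pos: [0.3692, 0.2242, -0.0053]
tool_rot: [0.002, 0.216, 0.976, 0.001]
contact_force: [0.0, 0.4, -0.0]
gripper_width: 0.499
grasp_force: 0.0
```

```bash
python3 go.py; python3 - <<'E'
from h import *
d=grab('scene','s4.png');
cv2.imwrite('pics/m5.png',cv2.resize(d['image'][85:185,390:500],None,fx=6,fy=6,interpolation=2))
E
```

```text
t 4.4 pos [369.2 224.2  -5.3] alpha 65.1 w 0.499 gf 0.0 F [ 0.   0.4 -0. ] j6 -0.76
```

View pics/m5.png

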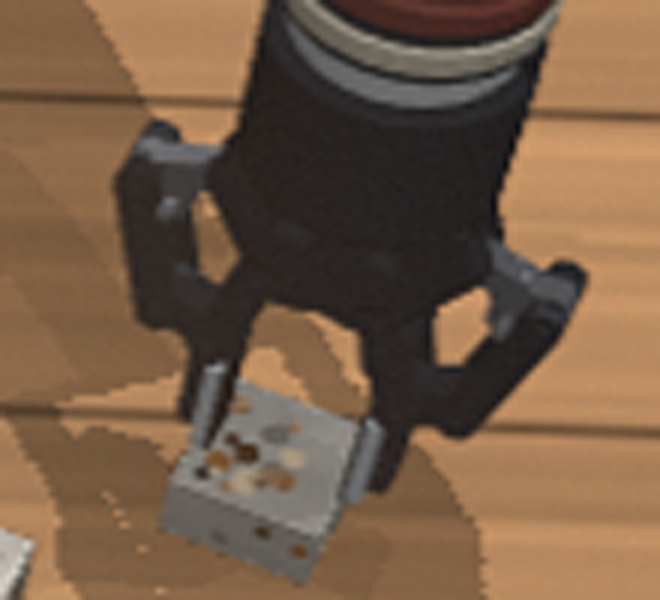

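```bash
python3 - <<'E'
from h import *
from scipy.spatial.transform import Rotation as Ro
s=manip.grab_frame('scene')
R=Ro.from_quat(np.roll(s['rotation'],-1)).as_matrix();f=240/np.tan(np.radians(s['fov_y'])/2)
def pr(p):
    c=R.T@(np.array(p)-s['eye']); return np.array([s['cx']+f*c[0]/c[2],s['cy']+f*c[1]/c[2]])
y=np.array([.42,.907]);x=np.array([.907,-.42])
for nm,t,w,o,k,obs in(('m3',(.3665,.2229),.586,(380,75),(6,5),'270,322 452,380'),('m4',(.3678,.2235),.798,(390,85),(6,6),'170,390 402,478'),('m5',(.3692,.2242),.499,(390,85),(6,6),'203,445 357,500')):
    print(nm,obs)
    for z in (.01,.02,.03,.04,.05,.06):
        print(z,[((pr([*(np.array(t)+sg*y*w*.0425+x*.011),z])-o)*k).round() for sg in(-1,1)])
E
```

```text
m3 270,322 452,380
0.01 [array([242., 444.]), array([390., 492.])]
0.02 [array([247., 427.]), array([397., 474.])]
0.03 [array([252., 409.]), array([404., 457.])]
0.04 [array([258., 391.]), array([411., 439.])]
0.05 [array([263., 373.]), array([418., 421.])]
0.06 [array([269., 355.]), array([425., 403.])]
m4 170,390 402,478
0.01 [array([157., 466.]), array([360., 544.])]
0.02 [array([162., 446.]), array([367., 523.])]
0.03 [array([168., 424.]), array([374., 502.])]
0.04 [array([173., 403.]), array([381., 481.])]
0.05 [array([178., 381.]), array([388., 459.])]
0.06 [array([183., 358.]), array([396., 437.])]
m5 203,445 357,500
0.01 [array([197., 484.]), array([324., 532.])]
0.02 [array([203., 463.]), array([331., 512.])]
0.03 [array([208., 442.]), array([337., 491.])]
0.04 [array([214., 421.]), array([344., 470.])]
0.05 [array([219., 399.]), array([351., 448.])]
0.06 [array([225., 376.]), array([358., 426.])]
```

Call:
move_arm(
  increments=[0,0,0,0,0.8,0,0,0,0,0.8,-1,0,6,0,0.8,0,0,6,0,0.8,0,0,4,0,0.8,0,0,0,0,0.8,0,0,0,0,0.8],
)

```text
time: 5.08
tool_pos: [0.3674, 0.2225, -0.0242]
tool_rot: [-0.001, 0.216, 0.976, -0.001]
contact_force: [0.1, -0.6, -0.4]
gripper_width: 0.804
grasp_force: 0.0
```

Call:
move_arm(
  increments=[0,0,0,0,0.45,0,0,0,0,0.45,0,0,0,0,0.45,0,0,0,0,0.45,0,0,0,0,0.45],
)

```text
time: 5.5
tool_pos: [0.3686, 0.223, -0.0229]
tool_rot: [0.0, 0.216, 0.976, 0.0]
contact_force: [0.5, 0.2, 2.2]
gripper_width: 0.564
grasp_force: 64.0
```

```bash
python3 go.py; python3 - <<'E'
from h import *
d=grab('scene','s5.png');
cv2.imwrite('pics/m6.png',cv2.resize(d['image'][95:195,390:500],None,fx=6,fy=6,interpolation=2))
E
```

```text
t 5.5 pos [368.6 223.  -22.9] alpha 65.1 w 0.564 gf 64.0 F [0.5 0.2 2.2] j6 -0.77
```

Call:
move_arm(
  increments=[0,0,-20,0,0.45,0,0,-38,0,0.45,0,0,-38,0,0.45,-24,26,0,0,0.45,-24,26,0,0,0.45,-24,26,0,0,0.45,-24,26,0,0,0.45,-24,26,0,0,0.45],
)

```text
time: 6.22
tool_pos: [0.5326, 0.2906, 0.072]
tool_rot: [-0.0, 0.216, 0.976, -0.0]
contact_force: [0.6, -0.3, -0.0]
gripper_width: 0.568
grasp_force: 63.8
```

Call:
move_arm(
  increments=[-24,26,0,0,0.45,-24,26,0,0,0.45,0,0,10,-0.11,0.45,0,0,20,-0.11,0.45,0,0,20,-0.11,0.45,0,0,0,0,0.45,0,0,0,0,0.45],
)

```text
time: 6.8
tool_pos: [0.5952, 0.3163, 0.0202]
tool_rot: [-0.002, 0.054, 0.999, -0.001]
contact_force: [0.6, -0.2, -1.3]
gripper_width: 0.574
grasp_force: 63.8
```

```bash
python3 go.py 602 319 -17 83.9; python3 - <<'E'
from h import *
d=grab('scene','s6.png')
E
```

```text
t 6.8 pos [595.2 316.3  20.2] alpha 83.8 w 0.574 gf 63.8 F [ 0.6 -0.2 -1.3] j6 -1.09
d_tool [-6.7  3.5 37.1] spin -0.001 rows 0.9 0.0089587928934906
```

View pics/s6.png

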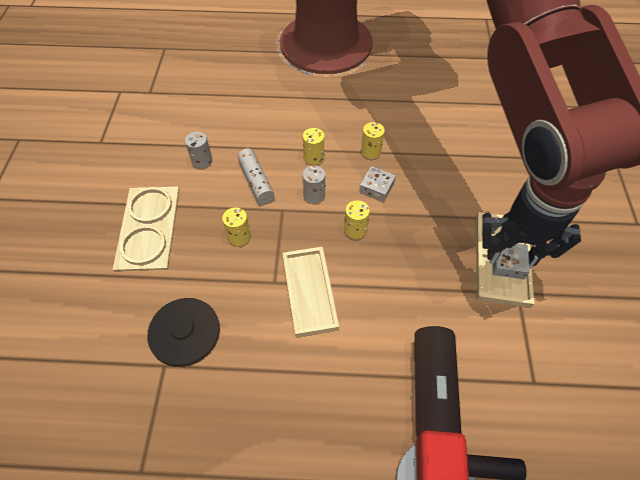

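Call:
move_arm(
  increments=[-4,2,15,0,0.45,-2,1,12,0,0.45,0,0,0,0,0.45,0,0,0,0,0.45],
)

```text
time: 7.18
tool_pos: [0.6029, 0.3193, -0.0046]
tool_rot: [-0.001, 0.053, 0.999, -0.0]
contact_force: [-0.7, 0.2, -0.7]
gripper_width: 0.568
grasp_force: 63.8
```

```bash
python3 go.py 602 319 -17 83.9; python3 - <<'E'
from h import *
import pickle
d=pickle.load(open('/tmp/scene.pkl','rb')); print(ray(d,513,262,.067))
E
```

```text
t 7.18 pos [602.9 319.3  -4.6] alpha 83.9 w 0.568 gf 63.8 F [-0.7  0.2 -0.7] j6 -1.09
d_tool [ 0.9 -0.3 12.4] spin 0.001 rows 0.3 0.006984438142747454
[0.60644932 0.31521518 0.067     ]
```

Call:
move_arm(
  increments=[0,0,6,0,0.45,0,0,4,0,0.45,0,0,0,0,0.45,0,0,0,0,0.45],
)

```text
time: 7.52
tool_pos: [0.6032, 0.3194, -0.0145]
tool_rot: [-0.0, 0.052, 0.999, -0.0]
contact_force: [0.0, 1.1, -1.5]
gripper_width: 0.569
grasp_force: 63.8
```

Call:
move_arm(
  increments=[0,0,2,0,0.45,0,0,0,0,0.45,0,0,0,0,0.45],
)

```text
time: 7.77
tool_pos: [0.6035, 0.3195, -0.0163]
tool_rot: [0.0, 0.052, 0.999, -0.0]
contact_force: [-0.1, 0.4, -1.5]
gripper_width: 0.566
grasp_force: 63.8
```

Call:
move_arm(
  increments=[0,0,1,0,0.45,0,0,0,0,0.75,0,0,0,0,0.75,0,0,0,0,0.75,0,0,-20,0,0.75,0,0,-35,0,0.9,0,0,-35,0,1],
)

```text
time: 8.35
tool_pos: [0.6019, 0.3188, 0.0717]
tool_rot: [-0.002, 0.052, 0.999, -0.001]
contact_force: [0.3, 0.7, 0.1]
gripper_width: 0.997
grasp_force: 0.0
```

```bash
python3 go.py 418.6 113.5 50 66 418.6 113.5 -22.5 66
```

```text
t 8.35 pos [601.9 318.8  71.7] alpha 84.0 w 0.997 gf 0.0 F [0.3 0.7 0.1] j6 -1.09
d_tool [ 160.7 -223.4   22.7] spin 0.314 rows 6.9 2.5706684090343646
d_tool [-0.2  0.2 72.5] spin -0.0 rows 1.8 0.0
```

Call:
move_arm(
  increments=[23,-32,0,0,1,23,-32,0,0,1,23,-32,0,0,1,23,-32,0,0,1,23,-32,0,0,1,23,-32,0,0,1,23,-32,0,0,1,0,0,10,0.105,1],
)

```text
time: 9.02
tool_pos: [0.4171, 0.1107, 0.0637]
tool_rot: [0.001, 0.107, 0.994, -0.001]
contact_force: [0.5, 0.8, -0.4]
gripper_width: 1.003
grasp_force: 0.0
```

Call:
move_arm(
  increments=[0,0,20,0.105,1,0,0,20,0.105,1,0,0,0,0,0.85,0,0,0,0,0.85,0,0,0,0,0.85],
)

```text
time: 9.43
tool_pos: [0.4207, 0.1137, 0.0237]
tool_rot: [0.001, 0.207, 0.978, 0.0]
contact_force: [-0.4, -1.0, -0.3]
gripper_width: 0.849
grasp_force: 0.0
```

```bash
python3 go.py 418.6 113.5 -22.5 66; python3 - <<'E'
from h import *
d=grab('top','t2.png')
E
```

```text
t 9.43 pos [420.7 113.7  23.7] alpha 66.1 w 0.849 gf 0.0 F [-0.4 -1.  -0.3] j6 -1.06
d_tool [ 1.9 -1.  46.2] spin 0.001 rows 1.2 0.011450781309932268
```

Call:
move_arm(
  increments=[1,-1,25,0,0.85,0,0,15,0,0.85,0,0,6,0,0.85,0,0,0,0,0.85,0,0,0,0,0.85],
)

```text
time: 9.9
tool_pos: [0.4194, 0.1132, -0.0224]
tool_rot: [0.001, 0.208, 0.978, 0.0]
contact_force: [0.4, 0.8, 0.2]
gripper_width: 0.849
grasp_force: 0.0
```

Call:
move_arm(
  increments=[0,0,0,0,0.45,0,0,0,0,0.45,0,0,0,0,0.45,0,0,0,0,0.45,0,0,0,0,0.45],
)

```text
time: 10.32
tool_pos: [0.4204, 0.1132, -0.0215]
tool_rot: [0.002, 0.208, 0.978, 0.0]
contact_force: [-0.6, 0.0, 6.5]
gripper_width: 0.568
grasp_force: 64.2
```

```bash
python3 go.py 418.6 113.5 70 66 522.3 327.6 70 83.9 522.3 327.6 -17 83.9
```

```text
t 10.32 pos [420.4 113.2 -21.5] alpha 66.0 w 0.568 gf 64.2 F [-0.6  0.   6.5] j6 -1.06
d_tool [  1.5  -0.3 -91.5] spin -0.001 rows 2.3 0.006125128743129997
d_tool [ -7.7 237.8   0.4] spin -0.312 rows 5.9 2.557142857142858
d_tool [ 0.3 -0.  87. ] spin -0.0 rows 2.2 0.0
```

Call:
move_arm(
  increments=[0,0,-20,0,0.45,0,0,-36,0,0.45,0,0,-36,0,0.45,-1,34,0,0,0.45,-1,34,0,0,0.45,-1,34,0,0,0.45,-1,34,0,0,0.45,-1,34,0,0,0.45],
)

```text
time: 10.98
tool_pos: [0.4926, 0.2677, 0.0685]
tool_rot: [-0.0, 0.208, 0.978, -0.0]
contact_force: [0.9, -0.4, -1.1]
gripper_width: 0.569
grasp_force: 63.4
```

Call:
move_arm(
  increments=[-1,34,0,0,0.45,-1,34,0,0,0.45,0,0,10,-0.104,0.45,0,0,20,-0.104,0.45,0,0,20,-0.104,0.45,0,0,0,0,0.45,0,0,0,0,0.45],
)

```text
time: 11.57
tool_pos: [0.5203, 0.3268, 0.0169]
tool_rot: [-0.002, 0.055, 0.998, -0.001]
contact_force: [0.8, -0.2, -0.4]
gripper_width: 0.573
grasp_force: 63.4
```

```bash
python3 go.py 522.3 327.6 -16 83.9
```

```text
t 11.57 pos [520.3 326.8  16.9] alpha 83.7 w 0.573 gf 63.4 F [ 0.8 -0.2 -0.4] j6 -1.02
d_tool [-2.   1.1 32.9] spin -0.004 rows 0.8 0.03156841907654747
```

Call:
move_arm(
  increments=[0,0,15,0,0.45,0,0,10,0,0.45,0,0,6,0,0.45,0,0,0,0,0.45,0,0,0,0,0.45],
)

```text
time: 11.98
tool_pos: [0.5219, 0.3274, -0.0122]
tool_rot: [-0.0, 0.054, 0.999, -0.0]
contact_force: [-0.0, 0.0, -1.2]
gripper_width: 0.571
grasp_force: 63.5
```

Call:
move_arm(
  increments=[0,0,3,0,0.45,0,0,1,0,0.45,0,0,0,0,0.45,0,0,0,0,0.45],
)

```text
time: 12.32
tool_pos: [0.5226, 0.3278, -0.0155]
tool_rot: [0.001, 0.054, 0.999, 0.0]
contact_force: [-0.7, -0.5, 1.3]
gripper_width: 0.572
grasp_force: 63.7
```

Call:
move_arm(
  increments=[0,0,0.5,0,0.45,0,0,0,0,0.75,0,0,0,0,0.75,0,0,0,0,0.75,0,0,-20,0,0.75,0,0,-36,-0.065,0.9,0,0,-36,-0.065,1,0,0,-20,-0.065,1],
)

```text
time: 12.98
tool_pos: [0.5237, 0.3284, 0.0994]
tool_rot: [0.002, -0.045, 0.999, 0.001]
contact_force: [0.9, -0.2, 0.8]
gripper_width: 0.996
grasp_force: 0.0
```

```bash
python3 go.py 439 -2.7 90 95 439 -2.7 -8 95;  python3 - <<'E'
from h import *
d=grab('top','t3.png')
E
```

```text
t 12.98 pos [523.7 328.4  99.4] alpha 95.2 w 0.996 gf 0.0 F [ 0.9 -0.2  0.8] j6 -1.22
d_tool [ 114.3 -322.1    8.3] spin 0.003 rows 8.5 0.026043124895736014
d_tool [ 0.5 -0.2 98. ] spin -0.0 rows 2.4 0.0
```

Call:
move_arm(
  increments=[12.7,-35.8,0,0,1,12.7,-35.8,0,0,1,12.7,-35.8,0,0,1,12.7,-35.8,0,0,1,12.7,-35.8,0,0,1,12.7,-35.8,0,0,1,12.7,-35.8,0,0,1,12.7,-35.8,0,0,1],
)

```text
time: 13.7
tool_pos: [0.4448, 0.0319, 0.0948]
tool_rot: [0.0, -0.044, 0.999, -0.0]
contact_force: [0.8, 0.1, 1.1]
gripper_width: 1.003
grasp_force: 0.0
```

Call:
move_arm(
  increments=[12.7,-35.8,0,0,1,0,0,25,0,1,0,0,25,0,1,0,0,0,0,1,0,0,0,0,1],
)

```text
time: 14.12
tool_pos: [0.4345, -0.0032, 0.0437]
tool_rot: [-0.002, -0.043, 0.999, 0.0]
contact_force: [-0.5, -0.3, 0.6]
gripper_width: 1.0
grasp_force: 0.0
```

```bash
python3 go.py 439 -2.7 -8 95
```

```text
t 14.12 pos [434.5  -3.2  43.7] alpha 95.0 w 1.0 gf 0.0 F [-0.5 -0.3  0.6] j6 -1.84
d_tool [-4.7  0.1 51.7] spin -0.001 rows 1.3 0.004946120119200259
```

Call:
move_arm(
  increments=[-3,0,25,0,1,0,0,20,0,1,0,0,6,0,1,0,0,0,0,1,0,0,0,0,0.35,0,0,0,0,0.35,0,0,0,0,0.35,0,0,0,0,0.35],
)

```text
time: 14.78
tool_pos: [0.4403, -0.0032, -0.0043]
tool_rot: [0.001, -0.044, 0.999, -0.0]
contact_force: [-4.4, 0.8, 38.6]
gripper_width: 0.459
grasp_force: 53.6
```

Call:
move_arm(
  increments=[0,0,0,0,0.35,0,0,0,0,0.35,0,0,0,0,0.35],
)

```text
time: 15.03
tool_pos: [0.4406, -0.0033, -0.0042]
tool_rot: [0.001, -0.044, 0.999, -0.0]
contact_force: [0.2, 0.7, 5.7]
gripper_width: 0.459
grasp_force: 60.2
```

```bash
python3 go.py 439 -2.7 75 95 568.3 -287.5 75 95 568.3 -287.5 -2 95
```

```text
t 15.03 pos [440.6  -3.3  -4.2] alpha 95.0 w 0.459 gf 60.2 F [0.2 0.7 5.7] j6 -1.83
d_tool [  1.3   0.7 -79.2] spin -0.0 rows 2.0 0.0003856395052476306
d_tool [-104.  -295.     0.4] spin -0.0 rows 7.8 0.0
d_tool [ 0.2  0.  77. ] spin -0.0 rows 1.9 0.0
```

Call:
move_arm(
  increments=[0,0,-20,0,0.35,0,0,-36,0,0.35,0,0,-36,0,0.35,-12,-33,0,0,0.35,-13,-37,0,0,0.35,-13,-37,0,0,0.35,-13,-37,0,0,0.35,-13,-37,0,0,0.35],
)

```text
time: 15.7
tool_pos: [0.5187, -0.1795, 0.0858]
tool_rot: [-0.0, -0.044, 0.999, 0.0]
contact_force: [0.4, 0.5, -2.5]
gripper_width: 0.456
grasp_force: 60.9
```

Call:
move_arm(
  increments=[-13,-37,0,0,0.35,-13,-37,0,0,0.35,-13,-37,0,0,0.35,0,0,20,0,0.35,0,0,20,0,0.35,0,0,10,0,0.35,0,0,0,0,0.35,0,0,0,0,0.35],
)

```text
time: 16.37
tool_pos: [0.5663, -0.2842, 0.0351]
tool_rot: [-0.001, -0.044, 0.999, 0.001]
contact_force: [0.3, -0.3, -1.2]
gripper_width: 0.456
grasp_force: 61.2
```

```bash
python3 go.py 568.3 -287.5 2 95; python3 - <<'E'
from h import *
d=grab('top','t4.png')
E
```

```text
t 16.37 pos [ 566.3 -284.2   35.1] alpha 95.0 w 0.456 gf 61.2 F [ 0.3 -0.3 -1.2] j6 -2.24
d_tool [-1.8 -3.5 33.1] spin 0.0 rows 0.8 0.0026009263130544824
```

Call:
move_arm(
  increments=[-1,-2,15,0,0.35,0,-1,12,0,0.35,0,0,0,0,0.35,0,0,0,0,0.35],
)

```text
time: 16.75
tool_pos: [0.5674, -0.2872, 0.0076]
tool_rot: [-0.001, -0.044, 0.999, 0.001]
contact_force: [0.0, -0.3, -1.7]
gripper_width: 0.456
grasp_force: 61.2
```

Call:
move_arm(
  increments=[0,0,4,0,0.35,0,0,1,0,0.35,0,0,0,0,0.35,0,0,0,0,0.35],
)

```text
time: 17.08
tool_pos: [0.5686, -0.2881, 0.0045]
tool_rot: [0.0, -0.044, 0.999, -0.0]
contact_force: [0.3, 0.3, -1.4]
gripper_width: 0.454
grasp_force: 61.2
```

Call:
move_arm(
  increments=[0,0,2,0,0.35,0,0,0,0,0.35,0,0,0,0,0.35],
)

```text
time: 17.33
tool_pos: [0.5685, -0.2879, 0.0022]
tool_rot: [-0.0, -0.044, 0.999, 0.0]
contact_force: [-0.0, -0.7, -2.1]
gripper_width: 0.453
grasp_force: 61.2
```

Call:
move_arm(
  increments=[0,0,1,0,0.35,0,0,0,0,0.35,0,0,0,0,0.7,0,0,0,0,0.9,0,0,0,0,0.9,0,0,-30,0,1,0,0,-36,0,1,0,0,-30,0,1],
)

```text
time: 18.0
tool_pos: [0.5684, -0.2879, 0.0983]
tool_rot: [-0.0, -0.044, 0.999, 0.0]
contact_force: [0.4, -0.5, 0.3]
gripper_width: 1.001
grasp_force: 0.0
```

```bash
python3 go.py 368 -223.7 90 95 368 -223.7 -2 95
```

```text
t 18.0 pos [ 568.4 -287.9   98.3] alpha 95.0 w 1.001 gf 0.0 F [ 0.4 -0.5  0.3] j6 -2.24
d_tool [194.   81.4   8.4] spin -0.0 rows 5.3 0.0007577873093721012
d_tool [-0. -0. 92.] spin -0.0 rows 2.3 0.0
```

Call:
move_arm(
  increments=[32.3,13.6,0,0,1,32.3,13.6,0,0,1,32.3,13.6,0,0,1,32.3,13.6,0,0,1,32.3,13.6,0,0,1,32.3,13.6,0,0,1,0,0,25,0,1,0,0,20,0,1],
)

```text
time: 18.67
tool_pos: [0.3685, -0.2244, 0.0541]
tool_rot: [0.003, -0.043, 0.999, -0.003]
contact_force: [0.4, -0.7, -0.3]
gripper_width: 1.0
grasp_force: 0.0
```

Call:
move_arm(
  increments=[0,0,0,0,1,0,0,0,0,1],
)

```text
time: 18.83
tool_pos: [0.3676, -0.223, 0.0516]
tool_rot: [-0.001, -0.044, 0.999, 0.001]
contact_force: [0.0, -0.2, 0.9]
gripper_width: 0.998
grasp_force: 0.0
```

```bash
python3 go.py 368 -223.7 -2 95
```

```text
t 18.83 pos [ 367.6 -223.    51.6] alpha 95.0 w 0.998 gf 0.0 F [ 0.  -0.2  0.9] j6 -2.38
d_tool [-0.4 -0.8 53.6] spin -0.0 rows 1.3 0.00187230601977514
```

Call:
move_arm(
  increments=[0,0,25,0,1,0,0,22,0,1,0,0,8,0,1,0,0,0,0,1,0,0,0,0,1,0,0,0,0,0.6,0,0,0,0,0.5,0,0,0,0,0.35],
)

```text
time: 19.5
tool_pos: [0.3692, -0.2243, -0.0014]
tool_rot: [0.001, -0.044, 0.999, -0.001]
contact_force: [-0.0, -1.0, 0.3]
gripper_width: 0.605
grasp_force: 0.0
```

Call:
move_arm(
  increments=[0,0,0,0,0.35,0,0,0,0,0.35,0,0,0,0,0.35,0,0,0,0,0.35],
)

```text
time: 19.83
tool_pos: [0.3691, -0.2243, -0.0016]
tool_rot: [0.001, -0.044, 0.999, -0.001]
contact_force: [-0.5, -0.3, 6.0]
gripper_width: 0.454
grasp_force: 60.3
```

```bash
python3 go.py 368 -223.7 90 95 484.5 -294.7 90 95 484.5 -294.7 3.5 95
```

```text
t 19.83 pos [ 369.1 -224.3   -1.6] alpha 95.0 w 0.454 gf 60.3 F [-0.5 -0.3  6. ] j6 -2.38
d_tool [  0.9   0.6 -91.6] spin -0.0 rows 2.3 0.0007603713276478986
d_tool [-109.9  -80.9    0.3] spin -0.0 rows 3.4 0.0
d_tool [ 0.1  0.1 86.5] spin -0.0 rows 2.2 0.0
```

Place height for this core: about −1.6 + 6 ≈ 4.4.

Call:
move_arm(
  increments=[0,0,-20,0,0.35,0,0,-36,0,0.35,0,0,-34,0,0.35,-27,-20,0,0,0.35,-27.5,-20,0,0,0.35,-27.5,-20,0,0,0.35,-27.5,-20,0,0,0.35,0,0,15,0,0.35],
)

```text
time: 20.5
tool_pos: [0.4902, -0.2979, 0.0753]
tool_rot: [0.004, -0.044, 0.999, -0.003]
contact_force: [0.2, -0.6, -0.5]
gripper_width: 0.454
grasp_force: 61.0
```

Call:
move_arm(
  increments=[0,0,20,0,0.35,0,0,20,0,0.35,0,0,12,0,0.35,0,0,0,0,0.35,0,0,0,0,0.35],
)

```text
time: 20.92
tool_pos: [0.4835, -0.293, 0.0191]
tool_rot: [-0.001, -0.044, 0.999, 0.001]
contact_force: [-0.6, 0.1, -1.8]
gripper_width: 0.454
grasp_force: 61.0
```

```bash
python3 go.py 484.5 -294.7 4.4 95
```

```text
t 20.92 pos [ 483.5 -293.    19.1] alpha 95.0 w 0.454 gf 61.0 F [-0.6  0.1 -1.8] j6 -2.33
d_tool [-0.9 -1.8 14.7] spin -0.0 rows 0.4 0.0006701699847358863
```

Call:
move_arm(
  increments=[0,-1,7,0,0.35,0,0,4,0,0.35,0,0,2,0,0.35,0,0,0,0,0.35,0,0,0,0,0.35],
)

```text
time: 21.33
tool_pos: [0.4846, -0.2948, 0.0075]
tool_rot: [0.0, -0.044, 0.999, -0.0]
contact_force: [-0.4, 0.0, -2.0]
gripper_width: 0.452
grasp_force: 61.0
```

Call:
move_arm(
  increments=[0,0,2,0,0.35,0,0,1,0,0.35,0,0,0,0,0.35,0,0,0,0,0.35],
)

```text
time: 21.67
tool_pos: [0.4847, -0.2949, 0.0044]
tool_rot: [0.0, -0.044, 0.999, -0.0]
contact_force: [0.6, -0.3, -0.8]
gripper_width: 0.451
grasp_force: 61.1
```

Call:
move_arm(
  increments=[0,0,0.5,0,0.35,0,0,0,0,0.7,0,0,0,0,0.9,0,0,0,0,0.9,0,0,-30,0,1,0,0,-36,-0.12,1,0,0,-34,-0.12,1,0,0,0,-0.12,1],
)

```text
time: 22.33
tool_pos: [0.4887, -0.298, 0.1125]
tool_rot: [0.004, -0.225, 0.974, -0.006]
contact_force: [1.1, -1.0, 1.1]
gripper_width: 0.994
grasp_force: 0.0
```

```bash
python3 go.py 415.1 -113.6 90 115.8 415.1 -113.6 -20 115.8
```

```text
t 22.33 pos [ 488.7 -298.   112.5] alpha 116.0 w 0.994 gf 0.0 F [ 1.1 -1.   1.1] j6 -2.7
d_tool [-14.5 198.3  20.1] spin 0.003 rows 5.0 0.02388646780853776
d_tool [  0.7   1.4 110. ] spin -0.0 rows 2.8 0.0
```

Call:
move_arm(
  increments=[-2.8,32.2,0,0,1,-2.8,32.2,0,0,1,-2.8,32.2,0,0,1,-2.8,32.2,0,0,1,-2.8,32.2,0,0,1,-2.8,32.2,0,0,1,0,0,30,0,1,0,0,30,0,1],
)

```text
time: 23.0
tool_pos: [0.4181, -0.113, 0.0458]
tool_rot: [0.003, -0.223, 0.975, -0.003]
contact_force: [1.1, -1.1, 0.2]
gripper_width: 1.0
grasp_force: 0.0
```

Call:
move_arm(
  increments=[0,0,0,0,0.75,0,0,0,0,0.75,0,0,0,0,0.75],
)

```text
time: 23.25
tool_pos: [0.4168, -0.1138, 0.0449]
tool_rot: [0.0, -0.222, 0.975, -0.0]
contact_force: [-0.0, 0.1, 0.4]
gripper_width: 0.752
grasp_force: 0.0
```

```bash
python3 go.py 415.1 -113.6 -20 115.8
```

```text
t 23.25 pos [ 416.8 -113.8   44.9] alpha 115.6 w 0.752 gf 0.0 F [-0.   0.1  0.4] j6 -2.46
d_tool [ 1.5  0.9 64.9] spin -0.003 rows 1.6 0.027987550229590447
```

Call:
move_arm(
  increments=[1,1,30,0,0.75,0,0,20,0,0.75,0,0,12,0,0.75,0,0,0,0,0.75,0,0,0,0,0.75],
)

```text
time: 23.67
tool_pos: [0.4157, -0.1135, -0.0171]
tool_rot: [0.001, -0.221, 0.975, -0.0]
contact_force: [0.3, -0.4, 0.8]
gripper_width: 0.748
grasp_force: 0.0
```

Call:
move_arm(
  increments=[0,0,0,0,0.5,0,0,0,0,0.4,0,0,0,0,0.25,0,0,0,0,0.25,0,0,0,0,0.25,0,0,0,0,0.25],
)

```text
time: 24.17
tool_pos: [0.4165, -0.1136, -0.0163]
tool_rot: [0.001, -0.222, 0.975, -0.001]
contact_force: [-0.8, 0.7, 7.3]
gripper_width: 0.353
grasp_force: 62.1
```

```bash
python3 go.py 415.1 -113.6 60 115.8 639.3 0.6 60 102.9 639.3 0.6 -12 102.9;  python3 - <<'E'
from h import *
d=grab('scene','s7.png')
cv2.imwrite('pics/m7.png',cv2.resize(d['image'][100:230,190:330],None,fx=5.5,fy=4.5,interpolation=2))
E
```

```text
t 24.17 pos [ 416.5 -113.6  -16.3] alpha 115.6 w 0.353 gf 62.1 F [-0.8  0.7  7.3] j6 -2.46
d_tool [  1.1   0.4 -76.3] spin -0.003 rows 1.9 0.024830168036434737
d_tool [-251.6    5.2    0.5] spin 0.225 rows 6.3 1.8428571428571416
d_tool [ 0.2  0.2 72. ] spin -0.0 rows 1.8 0.0
```

View pics/m7.png

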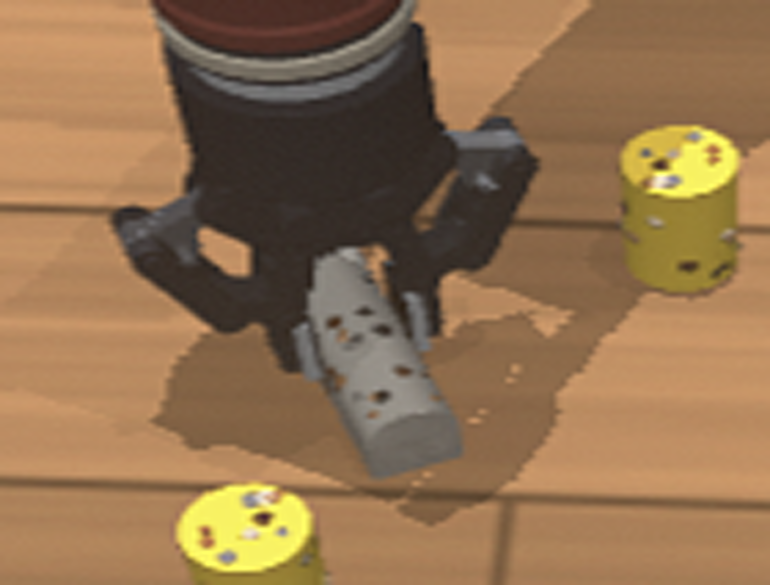

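Call:
move_arm(
  increments=[0,0,-15,0,0.25,0,0,-36,0,0.25,0,0,-36,0,0.25,-36,0.7,0,0,0.25,-36,0.7,0,0,0.25,-36,0.7,0,0,0.25,-36,0.7,0,0,0.25,-36,0.7,0,0,0.25],
)

```text
time: 24.88
tool_pos: [0.5764, -0.0307, 0.0684]
tool_rot: [-0.0, -0.222, 0.975, 0.0]
contact_force: [0.6, -0.5, -2.2]
gripper_width: 0.359
grasp_force: 61.0
```

Call:
move_arm(
  increments=[-36,0.7,0,0,0.25,-36,0.7,0,0,0.25,0,0,20,0.112,0.25,0,0,20,0.112,0.25,0,0,10,0,0.25,0,0,0,0,0.25,0,0,0,0,0.25],
)

```text
time: 25.47
tool_pos: [0.6386, 0.0006, 0.0176]
tool_rot: [-0.001, -0.112, 0.994, 0.0]
contact_force: [-0.2, 0.2, -2.3]
gripper_width: 0.357
grasp_force: 61.0
```

```bash
python3 go.py 639.3 0.6 -10.3 102.9
```

```text
t 25.47 pos [6.386e+02 6.000e-01 1.760e+01] alpha 102.9 w 0.357 gf 61.0 F [-0.2  0.2 -2.3] j6 -1.91
d_tool [-0.8 -0.2 27.9] spin 0.0 rows 0.7 0.0009658474882964388
```

Call:
move_arm(
  increments=[0,0,12,0,0.25,0,0,8,0,0.25,0,0,4,0,0.25,0,0,0,0,0.25,0,0,0,0,0.25],
)

```text
time: 25.88
tool_pos: [0.6395, 0.0005, -0.0056]
tool_rot: [-0.0, -0.111, 0.994, 0.0]
contact_force: [-0.8, -0.2, -3.1]
gripper_width: 0.357
grasp_force: 61.0
```

Call:
move_arm(
  increments=[0,0,2,0,0.25,0,0,1,0,0.25,0,0,0,0,0.25,0,0,0,0,0.25],
)

```text
time: 26.22
tool_pos: [0.6399, 0.0006, -0.0081]
tool_rot: [0.0, -0.111, 0.994, -0.0]
contact_force: [0.8, 0.6, -1.5]
gripper_width: 0.358
grasp_force: 61.0
```

Call:
move_arm(
  increments=[0,0,1.5,0,0.25,0,0,0,0,0.25,0,0,0,0,0.25],
)

```text
time: 26.47
tool_pos: [0.6397, 0.0007, -0.0099]
tool_rot: [-0.0, -0.111, 0.994, 0.0]
contact_force: [-0.9, 0.4, -2.2]
gripper_width: 0.358
grasp_force: 61.0
```

Release, rise and back off out of the camera's view of the trays (toward the base and left).

Call:
move_arm(
  increments=[0,0,0.5,0,0.25,0,0,0,0,0.6,0,0,0,0,0.75,0,0,0,0,0.75,0,0,-20,0,0.75,0,0,-36,0,0.8,0,0,-36,0,1,0,0,-30,0,1],
)

```text
time: 27.13
tool_pos: [0.6405, 0.0006, 0.1146]
tool_rot: [0.001, -0.111, 0.994, -0.0]
contact_force: [0.9, -0.4, 1.1]
gripper_width: 0.999
grasp_force: 0.0
```

Call:
move_arm(
  increments=[30,0,-10,0,1,30,0,-10,0,1,30,0,-10,0,1,30,0,-10,0,1,30,0,0,0,1,30,0,0,0,1,0,0,0,0,1,0,0,0,0,1],
)

```text
time: 27.8
tool_pos: [0.4638, -0.0395, 0.1522]
tool_rot: [0.001, -0.111, 0.994, -0.0]
contact_force: [0.2, -0.3, 0.1]
gripper_width: 1.001
grasp_force: 0.0
```

```bash
python3 - <<'E'
from h import *
e=grab('scene','s8.png')
E
```

```text
(no output)
```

View pics/s8.png

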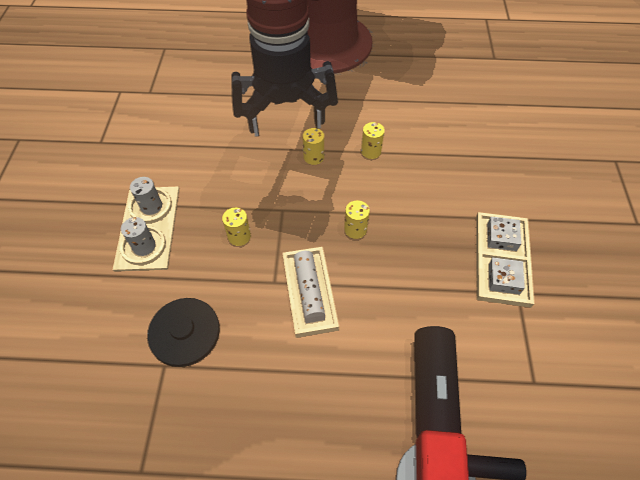

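```bash
python3 - <<'E'
from h import *
d=grab('top','t9.png');a=d['image']
def c(x,y,w,h,s): return cv2.resize(a[y:y+h,x:x+w],None,fx=s,fy=s,interpolation=2)
m=np.zeros((600,800,3),np.uint8)
m[:420,:360]=c(100,170,90,105,4); m[:420,360:660]=c(425,195,75,105,4)
l=c(283,140,62,90,2); m[:180,664:664+124]=l
m[420:600,664:788]=c(283,140,62,90,2); cv2.imwrite('pics/m9.png',m)
E
```

```text
(no output)
```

View pics/m9.png

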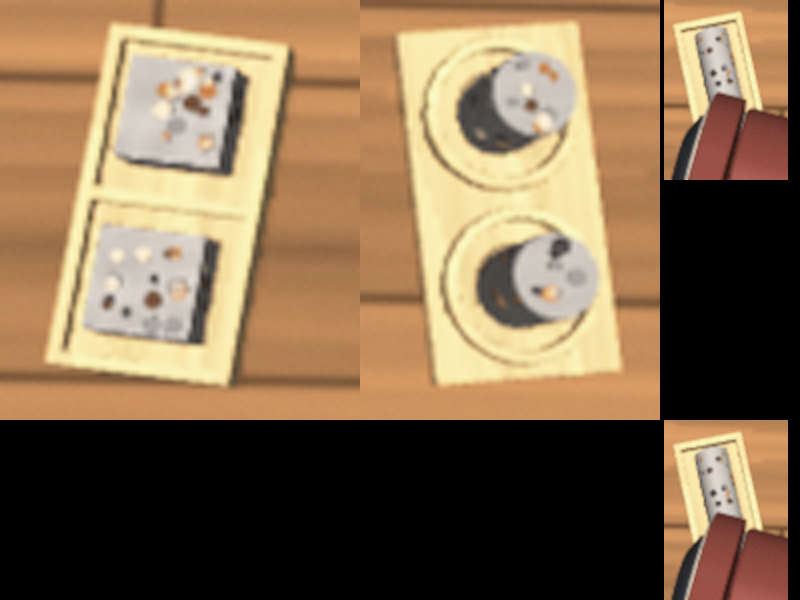

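```bash
python3 - <<'E'
from h import *
import pickle
d=pickle.load(open('/tmp/top.pkl','rb'));s=pickle.load(open('/tmp/scene.pkl','rb'))
g=lambda x,y,u,v:(x+(u+.5)/4-.5,y+(v+.5)/4-.5)
fr=lambda p,c,yaw:(np.array([[np.cos(yaw),np.sin(yaw)],[-np.sin(yaw),np.cos(yaw)]])@(p[:2]*1e3-c)).round(1)
for n,uv,z,c,y in(('core1',g(425,195,175,94),.066,(526.9,-291.5),5.1),('core2',g(425,195,196,277),.066,(526.9,-291.5),5.1),('tf',g(100,170,180,114),.018,(562.1,323.4),-6.1),('tn',g(100,170,151,284),.018,(562.1,323.4),-6.1)):
    print(n,fr(ray(d,*uv,z),c,np.radians(y)))
print('bar',fr(ray(s,310,286,.024),(639.3,.6),np.radians(12.9)),'trayctr scene',fr(ray(s,310.5,290,.016),(639.3,.6),np.radians(12.9)))
print(manip.state()['contact_force'],manip.state()['time'])
E
```

```text
core1 [41.  -0.2]
core2 [-43.5   0.7]
tf [42.3  1.5]
tn [-40.5   0.3]
bar [2.3 1.4] trayctr scene [5.5 1.5]
[ 0.61718459 -0.17921429  0.29725418] 27.9
```

All samples are within a few mm of their bay centres, so I'm handing in.

```bash
python3 -c "
from plant import manip
print(manip.job_done())"
```

```text
the job is handed in; nothing more can be done
None
```

I handed the job in at about 28 s with all five samples in their trays, each measured within about 4 mm of its bay centre. The grinder and spare pad look unmoved. No verdict came back, and the force limit is the one doubt: a brief 38.6 N wrist reading while gripping the first core.

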